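Find the double-packed meal tub

ROBOT

A 6-joint arm with a two-finger parallel gripper is mounted at the origin on the work surface. World frame = base frame: x ahead of the robot, y to its left, z up, the work surface at z = 0. Lengths are in m, angles in rad, forces in N, time in s.
With the tool pointing down it reaches from about 0.375 to 0.975 m from the base axis. Payload 3.8 kg.
Tool frame: the origin (TCP) lies midway between the tips of the shut fingers; the grasp point (between the pads) lies 19 mm behind it; z points along the fingers, y is the line along which they close (so a half turn about z gives the same grasp; the last joint's range is limited). The gripper opens to 85 mm and grips with 20 to 120 N. Pads are 22 mm wide; open, the fingers measure 114 mm over their backs; the gripper's body (76 mm by 85 mm) begins 54 mm behind the grasp point. The pads swing forward as they close: fully open they stand 13 mm farther back than shut.
Start: joints at [-0.037, 0.264, 1.604, -0, 1.274, -0.037], TCP at [0.675, -0, 0.231] pointing down, gripper open.
Joint ranges: [-2.63, 2.63], [-0.94, 2.18], [0.31, 2.57], [-1.31, 4.45], [0, 2.66], [-2.55, 2.55]. Speed limits (rad/s): [2.57, 2.57, 3.14, 3.14, 3.14, 3.14].

INTERFACE

Orientations are given as a rotation vector (axis times angle).
In Python, from workcell import bot, imaging gives the robot as it stands.
- The arm moves only by the tool step_arm, never from a script. Its argument "series" is a list of rows, each an object of numbers: "grip": the closure, from -1 (fully open) to 1 (shut); "x", "y", "z": the shift along the tool's x, y, z normalised to -1 to 1, where 1 is 500 mm; "ax", "ay", "az": the turn, a rotation vector about the tool's x, y, z normalised to -1 to 1, where 1 is 30 degrees. A call has 1 to 12 rows; each row is the pose to reach, as a shift and turn from the pose commanded when the call began, along the tool's axes at that moment; what a row does not reach only later rows make up. A row lasts 1/10 s, in which the tool goes at most 50 mm and 8.59 degrees, less where a joint would pass 70% of its speed; a pose out of reach is approached as far as the arm can. A call with a number of a shift or a turn outside -1 to 1 is refused whole. A call with a gripper value outside its range is refused whole. The fingers move at their own pace and stop on an object; "force" is the grip in N (left out, the last holds). Time passes only in rows, so rows that repeat a pose let the fingers close. It gives the time, the measured TCP pose, the force, the opening and the grip force at its end, in the units of the state.
- bot.read_state(): the state, without advancing time (a new reading comes with each control period).
- imaging.read_camera(name): name is "scene" or "side" or "wrist"; returns a dict with "img" (420x560x3 uint8, red, green, blue), "fx", "fy", "cx", "cy" (pixels), "R" (3x3) and "t" (3): a world point X has camera coordinates R X + t. Camera axes: x right, y down, z forward; pixel columns grow to the right and rows downward; lengths in m; the calibration is good to about 2 mm. A picture is of the moment at which its call begins. There is no depth.
- bot.finish_job(): hands the job in; it is judged then, once.
The state is a dict: "time": time; "q": joint angles; "joint_vel": joint speeds; "joint_torque": joint torques, N m; "tool_pos": TCP position; "tcp_rot": TCP orientation; "wrist_force": force on the tool from outside, world axes, zero at the start; "torque": the same for the moment, N m; "width": opening from 0.0 (shut) to 1.0 (fully open); "grip_force": force on a finger pad.
Only numpy, scipy, OpenCV 4.12 (cv2) and the standard library are available. Lean on these libraries where they do the work, as an engineer would, in place of code of your own. Each camera call takes 0.05 s, during which the arm holds its last target. There are 200 camera calls.

TASK

One of the three identical closed meal tubs holds a double portion, and only its weight tells which: lift each in turn clear of the counter, first the robot's leftmost, then the middle one, then the rightmost, holding it up about a second to feel its weight. The heavy tub must end standing inside the empty steel tray, near its middle, and the light ones on the counter about where they stood. Keep the tubs upright, set them down gently and leave the other things undisturbed.

Things in the scene. Friction and masses are not known exactly. Their poses are not given: they have to be found in the camera images.
- tub_left: closed freezer tub, white with a flat grey lid, 150 mm long (its x), 60 mm wide (its y), 75 mm high, straight upright sides (the lid's rim stands out under 2 mm); the leftmost of the three in the row as seen from the robot (largest y). Origin at the centre of its underside, z up. Two of the three tubs weigh 230 to 290 g, the other one 570 to 750 g; which one is heavy changes and cannot be seen. Strong enough to be gripped across its width with 60 N
- tub_middle: closed freezer tub, white with a flat grey lid, 150 mm long (its x), 60 mm wide (its y), 75 mm high, straight upright sides (the lid's rim stands out under 2 mm); the middle one of the three in the row as seen from the robot (between the others in y). Origin at the centre of its underside, z up. Two of the three tubs weigh 230 to 290 g, the other one 570 to 750 g; which one is heavy changes and cannot be seen. Strong enough to be gripped across its width with 60 N
- tub_right: closed freezer tub, white with a flat grey lid, 150 mm long (its x), 60 mm wide (its y), 75 mm high, straight upright sides (the lid's rim stands out under 2 mm); the rightmost of the three in the row as seen from the robot (smallest y). Origin at the centre of its underside, z up. Two of the three tubs weigh 230 to 290 g, the other one 570 to 750 g; which one is heavy changes and cannot be seen. Strong enough to be gripped across its width with 60 N
- rework_tray: shallow open steel tray, fixed to the counter, to the right of the tubs: 230 mm long (its x), 160 mm wide (its y), rim 22 mm high, walls and floor 4 mm thick, empty. Origin at the centre of its underside, z up
- shaker: small aluminium salt shaker, 36 mm across, 70 mm high, standing loose between the right tub and the tray; origin at the centre of its underside
- pepper_mill: dark wood pepper mill, 54 mm across, 167 mm high, standing loose behind the tubs; origin at the centre of its underside
- jar: amber glass jar with a steel cap, 72 mm across, 95 mm high, standing loose behind the tubs; origin at the centre of its underside
- bowl: white ceramic bowl, 110 mm across, 55 mm high, standing loose behind the tubs; origin at the centre of its underside
- can: tin can, 74 mm across, 110 mm high, standing loose beyond the left tub; origin at the centre of its underside
Not all that is in view belongs to the job. What is shaped like the tub_right but blue is not meant. Leave any turquoise look-alike of the tub_left alone.

How it is judged:
On the way, in this order (a step that is already met when the one before it is completed fails the run):
1. the leftmost tub is lifted clear of the counter (its underside 25 mm up or more) for 0.4 s (height (world z) of tub_left above 0.025 m), for 0.4 s.
2. the middle tub is lifted clear of the counter (its underside 25 mm up or more) for 0.4 s (height (world z) of tub_middle above 0.025 m), for 0.4 s.
3. the rightmost tub is lifted clear of the counter (its underside 25 mm up or more) for 0.4 s (height (world z) of tub_right above 0.025 m), for 0.4 s.
At the end, for the whole second after the job is handed in: The heavy tub stands on the tray's floor, centre within 60 mm of the tray's, and the tray carries 4.2 to 10 N; both light tubs stand on the counter within 60 mm of where each began; all are upright (0.12 rad) and at rest (((horizontal distance between tub_left and rework_tray below 0.06 m and height (world z) of tub_left below 0.012 m and distance of each of tub_middle, tub_right from where it was at the start of the episode below 0.06 m) or (horizontal distance between tub_middle and rework_tray below 0.06 m and height (world z) of tub_middle below 0.012 m and distance of each of tub_left, tub_right from where it was at the start of the episode below 0.06 m) or (horizontal distance between tub_right and rework_tray below 0.06 m and height (world z) of tub_right below 0.012 m and distance of each of tub_left, tub_middle from where it was at the start of the episode below 0.06 m)) and contact force between rework_tray and anything else between 4.2 and 10 N and angle between each of tub_left, tub_middle, tub_right's own z axis and vertical below 0.12 rad and linear speed of each of tub_left, tub_middle, tub_right below 0.03 m/s); the robot touches nothing.
It fails at once if a tub is tipped by more than 0.5 rad (angle between any of tub_left, tub_middle, tub_right's own z axis and vertical above 0.5 rad).
It fails at once if a tub is dropped (moves faster than 0.5 m/s within 30 mm of the counter's height) ((linear speed of tub_left above 0.5 m/s and height (world z) of tub_left below 0.03 m) or (linear speed of tub_middle above 0.5 m/s and height (world z) of tub_middle below 0.03 m) or (linear speed of tub_right above 0.5 m/s and height (world z) of tub_right below 0.03 m)).
It fails at once if a bystander (shaker, pepper mill, jar, bowl or can) is pushed more than 40 mm or knocked over (distance of any of shaker, pepper_mill, jar, bowl, can from where it was at the start of the episode above 0.04 m or angle between any of shaker, pepper_mill, jar, bowl, can's own z axis and vertical above 0.5 rad).
It also fails if it takes over 67 s, if anything falls off the work surface, if the arm or the gripper's body presses on something with over 40 N, if the wrist force passes 120 N, or if a joint passes its speed limit or range.

## Working session

There is one attempt and no reset: what is moved stays moved. The work goes in short steps, Python scripts to look and compute and a tool call to move; the robot and the scene stay as the last step left them, time stands still between calls to the robot, and variables do not carry over. Pictures are saved under pics/ and viewed, at most 10 in all, crops included, and the job is handed in when it is done.

Besides the shell and the picture viewer there is one more tool, called after "Request:" by a JSON object that holds its "fn" and its "kwargs". step_arm: Moves the arm, as the interface text tells. Scaled input: -1 to 1 covers 500 mm each way for a shift and 30 degrees each way for a turn. Its arguments: {"type":"object","properties":{"series":{"type":"array","items":{"type":"object","properties":{"grip":{"type":"number"},"x":{"type":"number","minimum":-1,"maximum":1},"y":{"type":"number","minimum":-1,"maximum":1},"z":{"type":"number","minimum":-1,"maximum":1},"ax":{"type":"number","minimum":-1,"maximum":1},"ay":{"type":"number","minimum":-1,"maximum":1},"az":{"type":"number","minimum":-1,"maximum":1}}}},"force":{"type":"number"}},"required":["series"]}

```bash
ls; mkdir -p pics; python3 - <<'E'
from workcell import bot, imaging
import cv2,numpy as np
s=bot.read_state();print(s)
for n in ("scene","side"):
    c=imaging.read_camera(n);cv2.imwrite(f"pics/{n}0.png",c["img"][:,:,::-1]);np.savez(f"{n}0.npz",**c)
    print(n,c["fx"],c["cx"],c["cy"],(-c["R"].T@c["t"]).round(3))
E
```

```text
pics
{'time': 0.0, 'q': array([-3.69071501e-02,  2.64724701e-01,  1.60538800e+00, -1.85196672e-05,
        1.27370515e+00, -3.68539540e-02]), 'joint_vel': array([-3.67614369e-05,  6.26072955e-05,  5.73116285e-04,  7.85163961e-04,
        2.35086918e-04,  9.76166542e-04]), 'joint_torque': array([ 6.10465631e-04, -5.15121067e+01, -3.67308676e+01, -4.07824507e-05,
        1.31324201e-02,  1.46811578e-05]), 'tool_pos': array([6.74260473e-01, 1.44692642e-05, 2.29973645e-01]), 'tcp_rot': array([-2.22034949, -2.22024346,  0.0023979 ]), 'wrist_force': array([ 0.15849785, -0.38503553,  0.13681309]), 'torque': array([ 0.00102025, -0.04443269, -0.03130075]), 'grip_force': 0.0, 'width': 1.0036648723094954}
scene 425.7042396681985 283.9162049125743 205.02437982603237 [ 1.013 -0.465  0.957]
side 528.7558768385537 281.21499477389494 203.85571868809694 [0.061 0.913 0.98 ]
```

View pics/scene0.png

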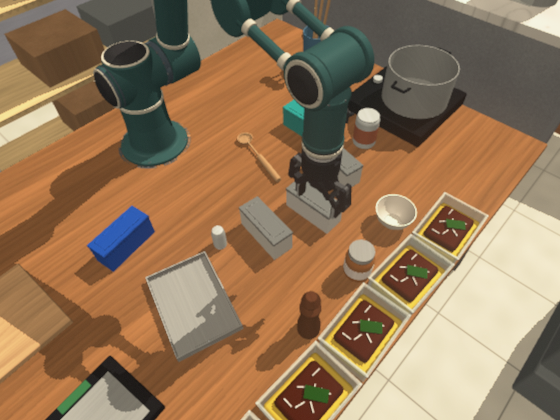

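View pics/side0.png

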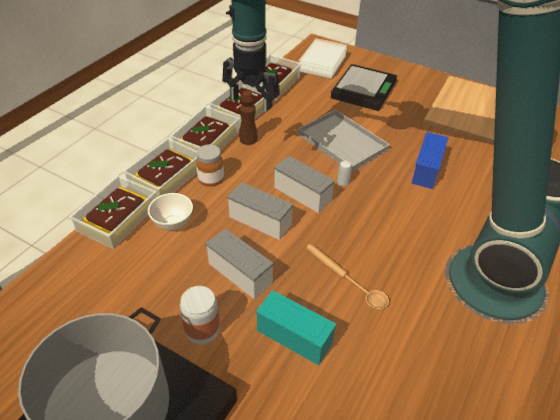

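The side view shows three grey-lidded tubs at about (241,253) left, (260,203) middle and (304,178) right. The tray is at (345,138), the shaker at (345,173). The look-alikes are turquoise at (296,325) and blue at (431,160), and I will leave both alone. Next is a close crop to check the choice, plus lid segmentation.

```bash
cat > h.py <<'E'
import numpy as np,cv2
def ray(c,uv,z):
    R,t=c["R"],c["t"];o=-R.T@t
    uv=np.atleast_2d(np.array(uv,float))
    d=np.c_[(uv[:,0]-c["cx"])/c["fx"],(uv[:,1]-c["cy"])/c["fy"],np.ones(len(uv))]@R
    return o+d*((z-o[2])/d[:,2])[:,None]
def proj(c,X):
    p=np.atleast_2d(X)@c["R"].T+c["t"]
    return np.c_[p[:,0]/p[:,2]*c["fx"]+c["cx"],p[:,1]/p[:,2]*c["fy"]+c["cy"]]
def rect(c,mask,z):
    """largest contour in mask -> world points at height z -> min-area rectangle"""
    k=max(cv2.findContours(mask,cv2.RETR_EXTERNAL,cv2.CHAIN_APPROX_NONE)[0],key=cv2.contourArea)
    P=ray(c,k[:,0],z)[:,:2]
    return cv2.minAreaRect((P*1000).astype(np.float32)),k
E
python3 - <<'E'
from h import *
c=dict(np.load("side0.npz"));im=c["img"]
hsv=cv2.cvtColor(im,cv2.COLOR_RGB2HSV)
for n,(u,v) in dict(l=(241,253),m=(260,203),r=(304,178)).items():
    print(n,"lid",hsv[v-3:v+4,u-3:u+4].reshape(-1,3).mean(0),"side",hsv[v+17:v+22,u-14:u-8].reshape(-1,3).mean(0))
cv2.imwrite("pics/crop.png",cv2.resize(im[130:310,190:400],None,fx=3.3,fy=3.3,interpolation=cv2.INTER_CUBIC)[:,:,::-1])
cv2.imwrite("pics/crop_v.png",0*im)
E
```

```text
l lid [ 22.91836735  32.73469388 144.7755102 ] side [ 18.83333333  47.76666667 187.73333333]
m lid [ 22.95918367  34.48979592 144.69387755] side [ 18.4         50.46666667 190.46666667]
r lid [ 22.24489796  34.65306122 144.63265306] side [ 16.86666667  85.86666667 186.86666667]
```

View pics/crop.png

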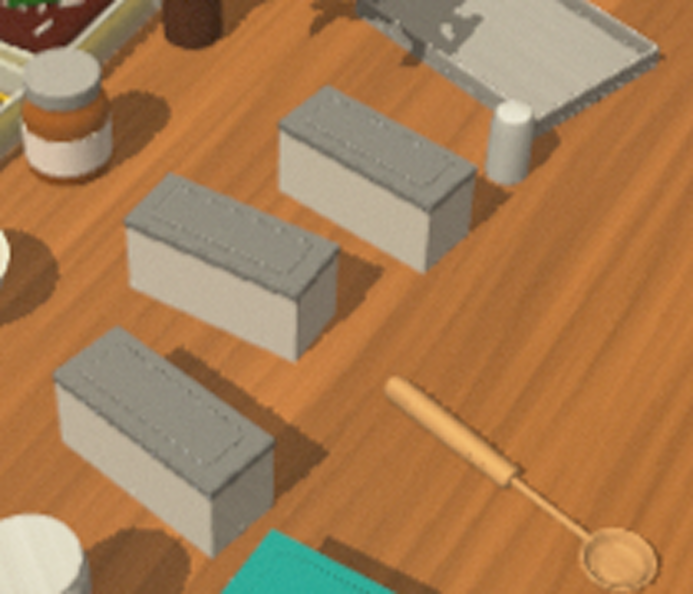

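The crop confirms three white tubs with grey lids, upright and well clear of the turquoise one at the bottom. The shaker stands just right of the right tub, at crop pixel (510,145).

```bash
python3 - <<'E'
from h import *
c=dict(np.load("side0.npz"));hsv=cv2.cvtColor(c["img"],cv2.COLOR_RGB2HSV)
m=cv2.inRange(hsv,(0,0,110),(40,58,163));m=cv2.morphologyEx(m,cv2.MORPH_OPEN,np.ones((3,3)));m=cv2.morphologyEx(m,cv2.MORPH_CLOSE,np.ones((3,3)))
n,lab=cv2.connectedComponents(m)
for nm,(u,v) in dict(l=(241,253),m=(260,203),r=(304,178)).items():
    k=(lab==lab[v,u]).astype(np.uint8);r,_=rect(c,k,.075)
    b=cv2.boxPoints(r)
    print(nm,np.round(r[0],1),np.round(r[1],1),r[2],"corners",b.round().tolist())
# tray & loose things
s=cv2.inRange(hsv,(0,0,60),(179,75,255));s=cv2.morphologyEx(s,cv2.MORPH_OPEN,np.ones((3,3)))
n,lab,st,ce=cv2.connectedComponentsWithStats(s)
for u,v in((345,138),(345,175)):
    i=lab[v,u];print(i,st[i])
    r,_=rect(c,(lab==i).astype(np.uint8),.022);print(np.round(r[0]),np.round(r[1]),r[2])
for nm,uv,z in(("shaker",(345,166),.07),("mill",(247,94),.167),("jar",(209,154),.095),("bowl",(170,207),.055),("can",(199,300),.11)):
    print(nm,ray(c,uv,z)[0][:2].round(3))
c=dict(np.load("scene0.npz"))
for nm,uv,z in(("shaker",(218,230),.07),("mill",(310,298),.167),("jar",(362,248),.095),("bowl",(396,208),.055),("can",(368,117),.11)):
    print("scene",nm,ray(c,uv,z)[0][:2].round(3))
print("tray corners scene",(ray(c,[(146,279),(206,254),(242,323),(178,356)],.022)*1000).round().tolist())
E
```

```text
l [499.8 304.3] [ 82.8 192.5] 70.68161010742188 corners [[395.0, 297.0], [577.0, 233.0], [604.0, 312.0], [423.0, 375.0]]
m [550.8 135.2] [ 88.7 189.7] 78.8430404663086 corners [[449.0, 110.0], [635.0, 73.0], [652.0, 160.0], [466.0, 197.0]]
r [504.8  -3.8] [ 93.3 201.9] 68.08983612060547 corners [[394.0, -9.0], [581.0, -85.0], [616.0, 2.0], [429.0, 77.0]]
12 [ 298  111   91   75 3164]
[ 527. -236.] [239. 271.] 71.23822784423828
12 [ 298  111   91   75 3164]
[ 527. -236.] [239. 271.] 71.23822784423828
shaker [ 0.448 -0.105]
mill [ 0.773 -0.13 ]
jar [0.763 0.07 ]
bowl [0.754 0.249]
can [0.498 0.462]
scene shaker [ 0.462 -0.125]
scene mill [ 0.785 -0.149]
scene jar [0.772 0.062]
scene bowl [0.753 0.251]
scene can [0.512 0.446]
tray corners scene [[411.0, -325.0, 22.0], [466.0, -178.0, 22.0], [668.0, -244.0, 22.0], [619.0, -392.0, 22.0]]
```

```bash
python3 - <<'E'
from h import *
c=dict(np.load("side0.npz"));g=cv2.cvtColor(c["img"],cv2.COLOR_RGB2GRAY)
L=dict(l=[(55,378),(120,328),(273,438),(213,492)],m=[(126,220),(172,175),(338,243),(297,298)],r=[(279,126),(327,86),(474,173),(429,210)])
for n,p in L.items():
    p=(np.array(p,np.float32)+.5)/3.3-.5+[190,130]
    q=cv2.cornerSubPix(g,p.astype(np.float32).reshape(-1,1,2).copy(),(3,3),(-1,-1),(3,20,.05))[:,0]
    for w in(p,q):
        P=ray(c,w,.075)[:,:2]*1000
        e=np.roll(P,-1,0)-P
        print(n,P.mean(0).round(1),"sides",np.linalg.norm(e,axis=1).round(),"yaw",[np.degrees(np.arctan2(-d[1],-d[0])).round(1) for d in(e[1],-e[3])])
t=dict(np.load("scene0.npz"));h=cv2.cvtColor(t["img"],cv2.COLOR_RGB2HSV)
m=cv2.inRange(h,(0,0,40),(179,70,255));m=cv2.morphologyEx(m,cv2.MORPH_OPEN,np.ones((3,3)))
n,lab,st,_=cv2.connectedComponentsWithStats(m);i=lab[310,195];print(st[i])
for z in(0,.022):
    r,k=rect(t,(lab==i).astype(np.uint8),z);print(z,np.round(r[0]),np.round(r[1]),r[2])
i=lab[238,220];print(st[i])
im=t["img"][220:370,130:260];cv2.imwrite("pics/tray.png",cv2.resize(im,None,fx=4,fy=4,interpolation=cv2.INTER_CUBIC)[:,:,::-1])
E
```

```text
l [516.  295.9] sides [ 63. 146.  59. 147.] yaw [np.float64(-11.1), np.float64(-9.8)]
l [516.3 298.4] sides [ 64. 151.  65. 144.] yaw [np.float64(-10.7), np.float64(-11.2)]
m [567.3 129.1] sides [ 60. 146.  65. 150.] yaw [np.float64(1.2), np.float64(-0.6)]
m [566.  130.4] sides [ 74. 148.  66. 144.] yaw [np.float64(-3.3), np.float64(-0.2)]
r [523.2 -12.1] sides [ 64. 153.  56. 149.] yaw [np.float64(-11.6), np.float64(-8.8)]
r [520.9 -10.3] sides [ 64. 162.  65. 147.] yaw [np.float64(-9.5), np.float64(-10.0)]
[ 146  252   96  109 6148]
0 [ 530. -283.] [163. 242.] 71.2232437133789
0.022 [ 541. -287.] [159. 237.] 71.2232437133789
[212 226  14  23 266]
```

View pics/tray.png

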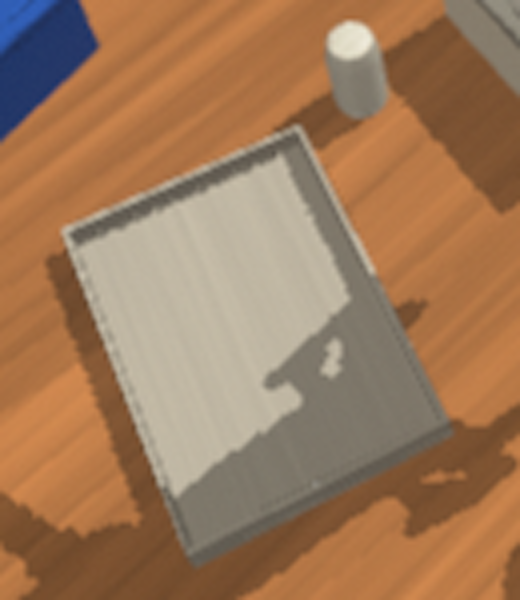

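The tray crop shows the empty tray with rim corners near (146,278), (204,252), (243,327) and (178,356). That puts its centre at about (0.54,-0.286) and its yaw at about -19°, and the fitted size of 159x237 mm agrees with the description. The lid sizes also agree with 150x60. Now I'll move over the left tub, turning about -79°.

Request:
{"fn": "step_arm", "kwargs": {"series": [{"x":0.594,"y":-0.316,"az":-1,"grip":-1},{"x":0.594,"y":-0.316,"az":-1,"grip":-1},{"x":0.594,"y":-0.316,"az":-1,"grip":-1},{"x":0.594,"y":-0.316,"az":-1,"grip":-1},{"x":0.594,"y":-0.316,"az":-1,"grip":-1},{"x":0.594,"y":-0.316,"az":-1,"grip":-1},{"x":0.594,"y":-0.316,"az":-1,"grip":-1},{"x":0.594,"y":-0.316,"az":-1,"grip":-1}], "force": 45}}

```text
validation failed for argument at $.se...
```

Request:
{"fn": "step_arm", "kwargs": {"series": [{"az":-1,"grip":-1},{"az":-1,"grip":-1},{"az":-1,"grip":-1},{"az":-1,"grip":-1}]}}

```text
validation failed for argument at $.se...
```

Request:
{"fn": "step_arm", "kwargs": {"series": [{"az":-0.643,"grip":-1},{"az":-0.643,"grip":-1},{"az":-0.643,"grip":-1},{"az":-0.643,"grip":-1},{"az":-0.643,"grip":-1}]}}

```text
validation failed for argument at $.se...
```

```bash
cat >> h.py <<'E'
from scipy.spatial.transform import Rotation as Ro
def go(s,x,y,z,yaw):
    """tool-axis shift (units of 500 mm) and turn (units of 30 deg) to TCP x,y,z with tool x pointing at yaw+180"""
    R=Ro.from_rotvec(s["tcp_rot"]);a=np.radians(yaw+180)
    T=Ro.from_matrix(np.c_[[np.cos(a),np.sin(a),0],[np.sin(a),-np.cos(a),0],[0,0,-1]])
    return (R.inv().apply(np.array([x,y,z])-s["tool_pos"])/.5).round(3),(np.degrees((R.inv()*T).as_rotvec())/30).round(3)
E
python3 - <<'E'
from h import *
from workcell import bot,imaging
s=bot.read_state();print(s["time"],s["tool_pos"],s["q"].round(2),go(s,.516,.297,.028,-10.7))
c=imaging.read_camera("wrist");np.savez("w1.npz",**c);cv2.imwrite("pics/w1.png",c["img"][:,:,::-1])
E
```

```text
0.1 [6.74328746e-01 3.26063581e-05 2.30093533e-01] [-0.04  0.26  1.61  0.    1.27 -0.04] (array([ 0.594, -0.316,  0.405]), array([-0.003, -0.003, -2.643]))
```

View pics/w1.png

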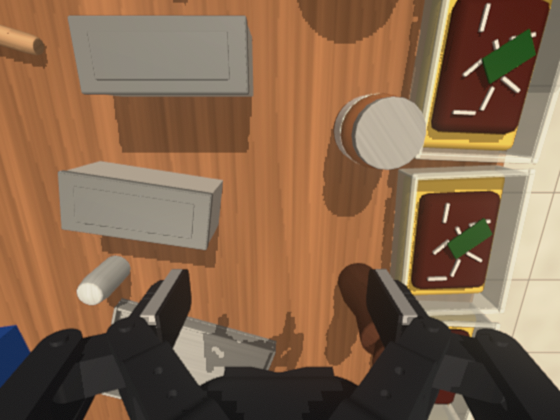

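The moves were refused and the arm has not moved. The wrist view, taken from the start pose, shows the middle tub at (160,55), the right tub at (140,205) and the shaker at (104,280). I'll retry with a single complete row to see what is accepted.

Request:
{"fn": "step_arm", "kwargs": {"series": [{"x":0.594,"y":-0.316,"z":0,"ax":0,"ay":0,"az":-1,"grip":-1}], "force": 45}}

```text
time: 0.25
tool_pos: [0.6532, 0.0403, 0.2304]
tcp_rot: [2.05, 2.378, -0.002]
wrist_force: [0.5, 1.0, 0.4]
width: 1.001
grip_force: 0.0
```

All fields are required in every row.

```bash
python3 - <<'E'
from h import *
from workcell import bot
print(go(bot.read_state(),.516,.297,.231,-10.7))
E
```

```text
(array([ 0.548, -0.196, -0.003]), array([-2.000e-03,  5.000e-03, -2.361e+00]))
```

Request:
{"fn": "step_arm", "kwargs": {"series": [{"x":0.548,"y":-0.196,"z":0,"ax":0,"ay":0,"az":-1,"grip":-1},{"x":0.548,"y":-0.196,"z":0,"ax":0,"ay":0,"az":-1,"grip":-1},{"x":0.548,"y":-0.196,"z":0,"ax":0,"ay":0,"az":-1,"grip":-1},{"x":0.548,"y":-0.196,"z":0,"ax":0,"ay":0,"az":-1,"grip":-1},{"x":0.548,"y":-0.196,"z":0,"ax":0,"ay":0,"az":-1,"grip":-1},{"x":0.548,"y":-0.196,"z":0,"ax":0,"ay":0,"az":-1,"grip":-1},{"x":0.548,"y":-0.196,"z":0,"ax":0,"ay":0,"az":-1,"grip":-1}]}}

```text
time: 0.95
tool_pos: [0.5107, 0.3045, 0.231]
tcp_rot: [-1.354, -2.833, -0.001]
wrist_force: [0.4, -0.4, -0.7]
width: 0.997
grip_force: 0.0
```

Request:
{"fn": "step_arm", "kwargs": {"series": [{"x":0,"y":0,"z":0,"ax":0,"ay":0,"az":-1,"grip":-1},{"x":0,"y":0,"z":0,"ax":0,"ay":0,"az":-1,"grip":-1},{"x":0,"y":0,"z":0,"ax":0,"ay":0,"az":-1,"grip":-1},{"x":0,"y":0,"z":0,"ax":0,"ay":0,"az":-1,"grip":-1}]}}

```text
time: 1.35
tool_pos: [0.5138, 0.2997, 0.2309]
tcp_rot: [-0.576, -3.088, 0.001]
wrist_force: [0.4, 0.5, 0.3]
width: 1.0
grip_force: 0.0
```

Request:
{"fn": "step_arm", "kwargs": {"series": [{"x":0,"y":0,"z":0,"ax":0,"ay":0,"az":-0.36,"grip":-1},{"x":0,"y":0,"z":0,"ax":0,"ay":0,"az":-0.36,"grip":-1},{"x":0,"y":0,"z":0,"ax":0,"ay":0,"az":-0.36,"grip":-1},{"x":0,"y":0,"z":0,"ax":0,"ay":0,"az":-0.36,"grip":-1}]}}

```text
time: 1.75
tool_pos: [0.5138, 0.2999, 0.231]
tcp_rot: [-0.293, -3.128, 0.001]
wrist_force: [-0.2, -0.7, 0.7]
width: 1.0
grip_force: 0.0
```

```bash
python3 - <<'E'
from h import *
from workcell import bot,imaging
s=bot.read_state();print(s["time"],s["tool_pos"],s["q"].round(2),s["wrist_force"],go(s,.516,.297,.028,-10.7))
c=imaging.read_camera("wrist");np.savez("w2.npz",**c);cv2.imwrite("pics/w2.png",c["img"][:,:,::-1])
E
```

```text
1.75 [0.51380513 0.29985741 0.23101529] [ 0.49  0.11  1.78 -0.    1.25 -0.9 ] [-0.16624078 -0.69005321  0.71608807] (array([-0.005, -0.005,  0.406]), array([-0.001, -0.   , -0.   ]))
```

View pics/w2.png

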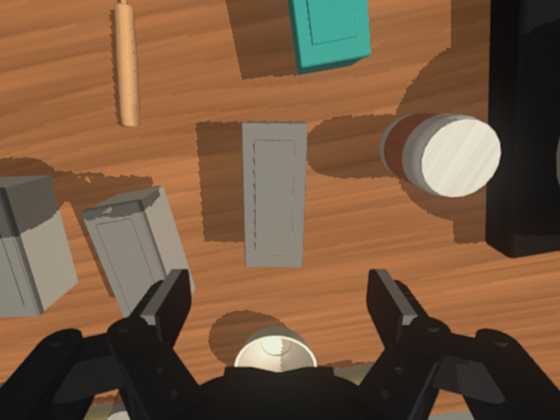

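The wrist view shows the left tub's lid with corners at (243,122), (306,122), (302,267) and (244,267). The can is at right, (455,155).

```bash
cat >> h.py <<'E'
def lid(c,p):
    P=ray(c,p,.075)[:,:2]*1000;e=np.roll(P,-1,0)-P
    return P.mean(0).round(1),np.linalg.norm(e,axis=1).round(),[np.degrees(np.arctan2(d[1],d[0])).round(1) for d in(e[1],-e[3])]
E
python3 - <<'E'
from h import *
c=dict(np.load("w2.npz"));print(lid(c,[(243,122),(306,122),(302,267),(244,267)]))
# middle/right lids from first wrist view
c=dict(np.load("w1.npz"));print(lid(c,[(84,93),(69,16),(248,16),(249,93)]))
print(lid(c,[(64,229),(60,171),(217,192),(206,248)]))
E
```

```text
(array([518.9, 293.4]), array([ 59., 152.,  63., 152.]), [np.float64(-10.8), np.float64(-12.4)])
(array([572.7, 125.4]), array([ 61., 152.,  61., 150.]), [np.float64(-0.1), np.float64(-0.0)])
(array([530. , -17.8]), array([ 62., 154.,  63., 148.]), [np.float64(-7.9), np.float64(-8.4)])
```

```bash
python3 - <<'E'
from h import *
from workcell import bot
print(go(bot.read_state(),.518,.2945,.028,-11.5))
E
```

```text
(array([-0.01 , -0.009,  0.406]), array([-0.001, -0.   ,  0.027]))
```

Request:
{"fn": "step_arm", "kwargs": {"series": [{"x":-0.01,"y":-0.009,"z":0.1,"ax":0,"ay":0,"az":0.027,"grip":-1},{"x":-0.01,"y":-0.009,"z":0.2,"ax":0,"ay":0,"az":0.027,"grip":-1},{"x":-0.01,"y":-0.009,"z":0.26,"ax":0,"ay":0,"az":0.027,"grip":-1},{"x":-0.01,"y":-0.009,"z":0.3,"ax":0,"ay":0,"az":0.027,"grip":-1},{"x":-0.01,"y":-0.009,"z":0.34,"ax":0,"ay":0,"az":0.027,"grip":-1},{"x":-0.01,"y":-0.009,"z":0.38,"ax":0,"ay":0,"az":0.027,"grip":-1},{"x":-0.01,"y":-0.009,"z":0.406,"ax":0,"ay":0,"az":0.027,"grip":-1},{"x":-0.01,"y":-0.009,"z":0.406,"ax":0,"ay":0,"az":0.027,"grip":-1}]}}

```text
time: 2.6
tool_pos: [0.516, 0.2941, 0.026]
tcp_rot: [-0.313, -3.122, 0.004]
wrist_force: [0.0, 0.2, -0.2]
width: 1.004
grip_force: 0.0
```

Request:
{"fn": "step_arm", "kwargs": {"series": [{"x":0,"y":0,"z":0,"ax":0,"ay":0,"az":0,"grip":1},{"x":0,"y":0,"z":0,"ax":0,"ay":0,"az":0,"grip":1},{"x":0,"y":0,"z":0,"ax":0,"ay":0,"az":0,"grip":1},{"x":0,"y":0,"z":0,"ax":0,"ay":0,"az":0,"grip":1},{"x":0,"y":0,"z":0,"ax":0,"ay":0,"az":0,"grip":1},{"x":0,"y":0,"z":0,"ax":0,"ay":0,"az":0,"grip":1},{"x":0,"y":0,"z":0,"ax":0,"ay":0,"az":0,"grip":1}]}}

```text
time: 3.3
tool_pos: [0.5187, 0.2951, 0.0298]
tcp_rot: [0.312, 3.124, 0.001]
wrist_force: [-0.6, -3.6, 6.2]
width: 0.694
grip_force: 51.7
```

Gripped. Now lifting 60 mm and holding.

Request:
{"fn": "step_arm", "kwargs": {"series": [{"x":0,"y":0,"z":-0.03,"ax":0,"ay":0,"az":0,"grip":1},{"x":0,"y":0,"z":-0.06,"ax":0,"ay":0,"az":0,"grip":1},{"x":0,"y":0,"z":-0.09,"ax":0,"ay":0,"az":0,"grip":1},{"x":0,"y":0,"z":-0.12,"ax":0,"ay":0,"az":0,"grip":1},{"x":0,"y":0,"z":-0.12,"ax":0,"ay":0,"az":0,"grip":1},{"x":0,"y":0,"z":-0.12,"ax":0,"ay":0,"az":0,"grip":1},{"x":0,"y":0,"z":-0.12,"ax":0,"ay":0,"az":0,"grip":1},{"x":0,"y":0,"z":-0.12,"ax":0,"ay":0,"az":0,"grip":1},{"x":0,"y":0,"z":-0.12,"ax":0,"ay":0,"az":0,"grip":1}]}}

```text
time: 4.2
tool_pos: [0.5171, 0.2947, 0.0873]
tcp_rot: [-0.312, -3.124, 0.002]
wrist_force: [1.1, -0.4, -7.2]
width: 0.698
grip_force: 51.6
```

Request:
{"fn": "step_arm", "kwargs": {"series": [{"x":0,"y":0,"z":0,"ax":0,"ay":0,"az":0,"grip":1},{"x":0,"y":0,"z":0,"ax":0,"ay":0,"az":0,"grip":1},{"x":0,"y":0,"z":0,"ax":0,"ay":0,"az":0,"grip":1},{"x":0,"y":0,"z":0,"ax":0,"ay":0,"az":0,"grip":1}]}}

```text
time: 4.6
tool_pos: [0.5178, 0.2951, 0.0882]
tcp_rot: [-0.312, -3.126, 0.0]
wrist_force: [0.6, 0.4, -7.2]
width: 0.695
grip_force: 51.6
```

```bash
python3 - <<'E'
from h import *
from workcell import bot,imaging
f=[]
for _ in range(4):
    imaging.read_camera("wrist");s=bot.read_state();f.append(s["wrist_force"])
print(s["tool_pos"],np.array(f).round(2).tolist(),np.mean(f,0))
E
```

```text
[0.5178013  0.29508323 0.08832944] [[1.01, 1.28, -7.78], [0.38, -0.66, -6.97], [-0.14, 0.76, -7.06], [0.63, 0.29, -7.12]] [ 0.47032978  0.41884291 -7.23478784]
```

The reading is 7.2 N, so the left tub is the heavy one. I'll carry it straight to the tray at a height that clears everything, then lift the other two in order to confirm and meet the steps.

```bash
python3 - <<'E'
from h import *
from workcell import bot
s=bot.read_state();print(go(s,.53,0,.168,-14.5),go(s,.54,-.1,.168,-19))
E
```

```text
(array([-0.141, -0.574, -0.159]), array([0.   , 0.   , 0.103])) (array([-0.2  , -0.766, -0.159]), array([0.   , 0.   , 0.253]))
```

Request:
{"fn": "step_arm", "kwargs": {"series": [{"x":0,"y":0,"z":-0.05,"ax":0,"ay":0,"az":0,"grip":1},{"x":0,"y":0,"z":-0.1,"ax":0,"ay":0,"az":0,"grip":1},{"x":0,"y":0,"z":-0.16,"ax":0,"ay":0,"az":0,"grip":1},{"x":-0.01,"y":-0.03,"z":-0.16,"ax":0,"ay":0,"az":0.01,"grip":1},{"x":-0.025,"y":-0.1,"z":-0.16,"ax":0,"ay":0,"az":0.02,"grip":1},{"x":-0.042,"y":-0.17,"z":-0.16,"ax":0,"ay":0,"az":0.03,"grip":1},{"x":-0.058,"y":-0.24,"z":-0.16,"ax":0,"ay":0,"az":0.04,"grip":1},{"x":-0.075,"y":-0.31,"z":-0.16,"ax":0,"ay":0,"az":0.05,"grip":1},{"x":-0.092,"y":-0.38,"z":-0.16,"ax":0,"ay":0,"az":0.06,"grip":1},{"x":-0.11,"y":-0.45,"z":-0.16,"ax":0,"ay":0,"az":0.08,"grip":1},{"x":-0.125,"y":-0.52,"z":-0.16,"ax":0,"ay":0,"az":0.09,"grip":1},{"x":-0.141,"y":-0.574,"z":-0.16,"ax":0,"ay":0,"az":0.103,"grip":1}]}}

```text
time: 6.0
tool_pos: [0.5284, -0.0031, 0.1666]
tcp_rot: [-0.398, -3.114, 0.002]
wrist_force: [0.4, 0.2, -6.5]
width: 0.696
grip_force: 54.5
```

```bash
python3 - <<'E'
from h import *
from workcell import bot,imaging
s=bot.read_state();print(s["tool_pos"],s["wrist_force"],go(s,.540,-.286,.168,-19))
c=imaging.read_camera("scene");np.savez("s2.npz",**c)
h=cv2.cvtColor(c["img"],cv2.COLOR_RGB2HSV)
m=cv2.inRange(h,(0,0,40),(179,70,255));m=cv2.morphologyEx(m,cv2.MORPH_OPEN,np.ones((3,3)))
n,lab,st,_=cv2.connectedComponentsWithStats(m);i=lab[290,185];print(st[i],rect(c,(lab==i).astype(np.uint8),.022)[0])
c=imaging.read_camera("side");np.savez("d2.npz",**c)
h=cv2.cvtColor(c["img"],cv2.COLOR_RGB2HSV)
print("tray corners side",(ray(c,[(300,134),(337,112),(390,146),(352,168)],.022)*1000).round().tolist())
E
```

```text
[ 0.52837453 -0.00314104  0.1666099 ] [ 0.36079487  0.18561093 -6.54781309] (array([-0.165, -0.542, -0.002]), array([-0.003, -0.003,  0.147]))
[ 146  252   96  109 6158] ((541.232666015625, -286.5760498046875), (160.8306121826172, 237.30247497558594), 71.45616912841797)
tray corners side [[648.0, -220.0, 22.0], [605.0, -382.0, 22.0], [396.0, -311.0, 22.0], [448.0, -162.0, 22.0]]
```

Request:
{"fn": "step_arm", "kwargs": {"series": [{"x":-0.015,"y":-0.05,"z":0,"ax":0,"ay":0,"az":0.02,"grip":1},{"x":-0.036,"y":-0.12,"z":0,"ax":0,"ay":0,"az":0.05,"grip":1},{"x":-0.057,"y":-0.19,"z":0,"ax":0,"ay":0,"az":0.08,"grip":1},{"x":-0.079,"y":-0.26,"z":0,"ax":0,"ay":0,"az":0.1,"grip":1},{"x":-0.1,"y":-0.33,"z":0,"ax":0,"ay":0,"az":0.12,"grip":1},{"x":-0.12,"y":-0.4,"z":0,"ax":0,"ay":0,"az":0.14,"grip":1},{"x":-0.142,"y":-0.47,"z":0,"ax":0,"ay":0,"az":0.147,"grip":1},{"x":-0.157,"y":-0.52,"z":0,"ax":0,"ay":0,"az":0.147,"grip":1},{"x":-0.162,"y":-0.538,"z":0,"ax":0,"ay":0,"az":0.147,"grip":1},{"x":-0.162,"y":-0.538,"z":0,"ax":0,"ay":0,"az":0.147,"grip":1}]}}

```text
time: 7.1
tool_pos: [0.5401, -0.282, 0.1669]
tcp_rot: [-0.519, -3.097, -0.001]
wrist_force: [0.2, 0.7, -7.1]
width: 0.696
grip_force: 54.8
```

```bash
python3 - <<'E'
from h import *
from workcell import bot,imaging
s=bot.read_state();print(s["tool_pos"],s["wrist_force"],go(s,.538,-.283,.034,-19))
c=imaging.read_camera("wrist");np.savez("w3.npz",**c);cv2.imwrite("pics/w3.png",c["img"][:,:,::-1])
E
```

```text
[ 0.54010646 -0.28196859  0.16687897] [ 0.24444209  0.7434456  -7.07120842] (array([ 0.003, -0.003,  0.266]), array([ 0.   , -0.003, -0.001]))
```

View pics/w3.png

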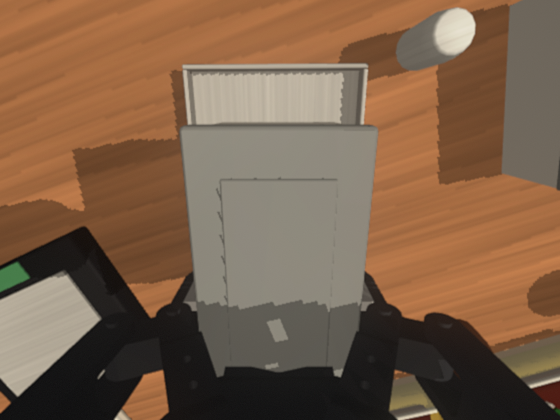

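The wrist view shows the tub held upright over the tray and parallel to it. The tray's near-end rim corners are at (183,66) and (368,66).

```bash
python3 - <<'E'
from h import *
c=dict(np.load("w3.npz"));P=ray(c,[(183,66),(368,66)],.022)[:,:2]*1000
e=P[1]-P[0];L=np.linalg.norm(e);n=np.array([e[1],-e[0]])/L
print(P,L,"centre",P.mean(0)+115*n,np.degrees(np.arctan2(n[1],n[0])))
E
```

```text
[[ 403.46963232 -321.52036971]
 [ 455.1423187  -172.00798647]] 158.1898203382404 centre [ 537.99769812 -284.32891469] -19.065562681910738
```

The centre comes out at (0.538,-0.284), which agrees with the earlier estimate. Lowering now.

Request:
{"fn": "step_arm", "kwargs": {"series": [{"x":0.003,"y":-0.004,"z":0.05,"ax":0,"ay":0,"az":0,"grip":1},{"x":0.003,"y":-0.004,"z":0.11,"ax":0,"ay":0,"az":0,"grip":1},{"x":0.003,"y":-0.004,"z":0.16,"ax":0,"ay":0,"az":0,"grip":1},{"x":0.003,"y":-0.004,"z":0.2,"ax":0,"ay":0,"az":0,"grip":1},{"x":0.003,"y":-0.004,"z":0.225,"ax":0,"ay":0,"az":0,"grip":1},{"x":0.003,"y":-0.004,"z":0.24,"ax":0,"ay":0,"az":0,"grip":1},{"x":0.003,"y":-0.004,"z":0.25,"ax":0,"ay":0,"az":0,"grip":1},{"x":0.003,"y":-0.004,"z":0.256,"ax":0,"ay":0,"az":0,"grip":1},{"x":0.003,"y":-0.004,"z":0.26,"ax":0,"ay":0,"az":0,"grip":1},{"x":0.003,"y":-0.004,"z":0.263,"ax":0,"ay":0,"az":0,"grip":1},{"x":0.003,"y":-0.004,"z":0.263,"ax":0,"ay":0,"az":0,"grip":1}]}}

```text
time: 8.25
tool_pos: [0.5393, -0.2825, 0.0372]
tcp_rot: [0.516, 3.098, -0.0]
wrist_force: [0.1, 0.0, -6.0]
width: 0.695
grip_force: 54.7
```

Request:
{"fn": "step_arm", "kwargs": {"series": [{"x":0,"y":0,"z":0.002,"ax":0,"ay":0,"az":0,"grip":1},{"x":0,"y":0,"z":0.003,"ax":0,"ay":0,"az":0,"grip":1},{"x":0,"y":0,"z":0.003,"ax":0,"ay":0,"az":0,"grip":1}]}}

```text
time: 8.55
tool_pos: [0.539, -0.2824, 0.0353]
tcp_rot: [0.516, 3.099, -0.0]
wrist_force: [-0.7, -0.5, -7.2]
width: 0.695
grip_force: 54.7
```

Request:
{"fn": "step_arm", "kwargs": {"series": [{"x":0,"y":0,"z":0.002,"ax":0,"ay":0,"az":0,"grip":1},{"x":0,"y":0,"z":0.004,"ax":0,"ay":0,"az":0,"grip":1},{"x":0,"y":0,"z":0.005,"ax":0,"ay":0,"az":0,"grip":1},{"x":0,"y":0,"z":0.005,"ax":0,"ay":0,"az":0,"grip":1}]}}

```text
time: 8.95
tool_pos: [0.5391, -0.2824, 0.0338]
tcp_rot: [0.516, 3.099, -0.0]
wrist_force: [-4.4, 2.4, 4.2]
width: 0.698
grip_force: 55.8
```

The tub is down: the force went from -7 to +4 N. Releasing and rising.

Request:
{"fn": "step_arm", "kwargs": {"series": [{"x":0,"y":0,"z":0,"ax":0,"ay":0,"az":0,"grip":0},{"x":0,"y":0,"z":0,"ax":0,"ay":0,"az":0,"grip":-1},{"x":0,"y":0,"z":0,"ax":0,"ay":0,"az":0,"grip":-1},{"x":0,"y":0,"z":0,"ax":0,"ay":0,"az":0,"grip":-1},{"x":0,"y":0,"z":-0.03,"ax":0,"ay":0,"az":0,"grip":-1},{"x":0,"y":0,"z":-0.08,"ax":0,"ay":0,"az":0,"grip":-1},{"x":0,"y":0,"z":-0.16,"ax":0,"ay":0,"az":0,"grip":-1},{"x":0,"y":0,"z":-0.25,"ax":0,"ay":0,"az":0,"grip":-1},{"x":0,"y":0,"z":-0.34,"ax":0,"ay":0,"az":0,"grip":-1},{"x":0,"y":0,"z":-0.39,"ax":0,"ay":0,"az":0,"grip":-1},{"x":0,"y":0,"z":-0.39,"ax":0,"ay":0,"az":0,"grip":-1}]}}

```text
time: 10.05
tool_pos: [0.5423, -0.2842, 0.2356]
tcp_rot: [0.514, 3.088, -0.007]
wrist_force: [0.7, -1.0, -0.6]
width: 1.002
grip_force: 0.0
```

```bash
python3 - <<'E'
from h import *
from workcell import bot,imaging
s=bot.read_state();print(s["tool_pos"],s["width"],s["wrist_force"],go(s,.572,.126,.231,0))
E
```

```text
[ 0.54228666 -0.28419629  0.235565  ] 1.0015152477359854 [ 0.67272529 -1.03184084 -0.63403938] (array([0.21 , 0.795, 0.005]), array([-0.008,  0.022, -0.63 ]))
```

Request:
{"fn": "step_arm", "kwargs": {"series": [{"x":0.21,"y":0.795,"z":0,"ax":0,"ay":0,"az":-0.63,"grip":-1},{"x":0.21,"y":0.795,"z":0,"ax":0,"ay":0,"az":-0.63,"grip":-1},{"x":0.21,"y":0.795,"z":0,"ax":0,"ay":0,"az":-0.63,"grip":-1},{"x":0.21,"y":0.795,"z":0,"ax":0,"ay":0,"az":-0.63,"grip":-1},{"x":0.21,"y":0.795,"z":0,"ax":0,"ay":0,"az":-0.63,"grip":-1},{"x":0.21,"y":0.795,"z":0,"ax":0,"ay":0,"az":-0.63,"grip":-1},{"x":0.21,"y":0.795,"z":0,"ax":0,"ay":0,"az":-0.63,"grip":-1},{"x":0.21,"y":0.795,"z":0,"ax":0,"ay":0,"az":-0.63,"grip":-1},{"x":0.21,"y":0.795,"z":0,"ax":0,"ay":0,"az":-0.63,"grip":-1},{"x":0.21,"y":0.795,"z":0,"ax":0,"ay":0,"az":-0.63,"grip":-1},{"x":0.21,"y":0.795,"z":0,"ax":0,"ay":0,"az":-0.63,"grip":-1},{"x":0.21,"y":0.795,"z":0,"ax":0,"ay":0,"az":-0.63,"grip":-1}]}}

```text
time: 11.25
tool_pos: [0.5684, 0.126, 0.2275]
tcp_rot: [-0.003, -3.141, 0.001]
wrist_force: [-0.0, -0.2, -0.0]
width: 1.0
grip_force: 0.0
```

```bash
python3 - <<'E'
from h import *
from workcell import bot,imaging
s=bot.read_state();print(s["tool_pos"],s["q"].round(2),go(s,.572,.126,.029,0))
c=imaging.read_camera("wrist");np.savez("w4.npz",**c);cv2.imwrite("pics/w4.png",c["img"][:,:,::-1])
E
```

```text
[0.56840723 0.12603577 0.22751761] [ 0.18  0.09  1.81 -0.    1.24 -1.39] (array([-0.007,  0.   ,  0.397]), array([-0.001, -0.001, -0.004]))
```

View pics/w4.png

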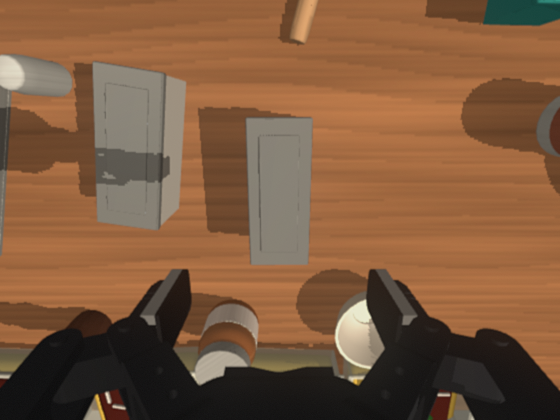

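The wrist view shows the middle lid at (247,118), (312,118), (308,265) and (251,265), between the fingers. The right lid is at (93,62), (165,73), (159,229) and (97,221).

```bash
python3 - <<'E'
from h import *
from workcell import bot
c=dict(np.load("w4.npz"));print(lid(c,[(247,118),(312,118),(308,265),(251,265)]))
print(lid(c,[(93,62),(165,73),(159,229),(97,221)]))
E
```

```text
(array([570.4, 126.4]), array([ 60., 151.,  61., 151.]), [np.float64(0.2), np.float64(-0.3)])
(array([525.9, -17.4]), array([ 63., 149.,  63., 150.]), [np.float64(-9.1), np.float64(-9.2)])
```

Request:
{"fn": "step_arm", "kwargs": {"series": [{"x":-0.007,"y":0,"z":0.1,"ax":0,"ay":0,"az":0,"grip":-1},{"x":-0.007,"y":0,"z":0.16,"ax":0,"ay":0,"az":0,"grip":-1}]}}

```text
time: 11.5
tool_pos: [0.5722, 0.126, 0.1465]
tcp_rot: [0.004, 3.141, -0.0]
wrist_force: [-0.5, -0.1, -1.0]
width: 0.996
grip_force: 0.0
```

Request:
{"fn": "step_arm", "kwargs": {"series": [{"x":0.002,"y":0,"z":0.08,"ax":0,"ay":0,"az":0,"grip":-1},{"x":0.002,"y":0,"z":0.14,"ax":0,"ay":0,"az":0,"grip":-1},{"x":0.002,"y":0,"z":0.19,"ax":0,"ay":0,"az":0,"grip":-1},{"x":0.002,"y":0,"z":0.22,"ax":0,"ay":0,"az":0,"grip":-1},{"x":0.002,"y":0,"z":0.234,"ax":0,"ay":0,"az":0,"grip":-1},{"x":0.002,"y":0,"z":0.234,"ax":0,"ay":0,"az":0,"grip":-1}]}}

```text
time: 12.1
tool_pos: [0.5709, 0.127, 0.0304]
tcp_rot: [-0.002, -3.141, 0.0]
wrist_force: [0.7, -0.0, -0.1]
width: 1.001
grip_force: 0.0
```

Request:
{"fn": "step_arm", "kwargs": {"series": [{"x":0,"y":0,"z":0,"ax":0,"ay":0,"az":0,"grip":1},{"x":0,"y":0,"z":0,"ax":0,"ay":0,"az":0,"grip":1},{"x":0,"y":0,"z":0,"ax":0,"ay":0,"az":0,"grip":1},{"x":0,"y":0,"z":0,"ax":0,"ay":0,"az":0,"grip":1},{"x":0,"y":0,"z":0,"ax":0,"ay":0,"az":0,"grip":1},{"x":0,"y":0,"z":0,"ax":0,"ay":0,"az":0,"grip":1},{"x":0,"y":0,"z":0,"ax":0,"ay":0,"az":0,"grip":1}]}}

```text
time: 12.8
tool_pos: [0.5728, 0.1279, 0.0328]
tcp_rot: [-0.0, 3.138, 0.0]
wrist_force: [-0.5, -1.5, 6.3]
width: 0.693
grip_force: 50.3
```

Request:
{"fn": "step_arm", "kwargs": {"series": [{"x":0,"y":0,"z":-0.03,"ax":0,"ay":0,"az":0,"grip":1},{"x":0,"y":0,"z":-0.06,"ax":0,"ay":0,"az":0,"grip":1},{"x":0,"y":0,"z":-0.09,"ax":0,"ay":0,"az":0,"grip":1},{"x":0,"y":0,"z":-0.12,"ax":0,"ay":0,"az":0,"grip":1},{"x":0,"y":0,"z":-0.12,"ax":0,"ay":0,"az":0,"grip":1},{"x":0,"y":0,"z":-0.12,"ax":0,"ay":0,"az":0,"grip":1},{"x":0,"y":0,"z":-0.12,"ax":0,"ay":0,"az":0,"grip":1},{"x":0,"y":0,"z":-0.12,"ax":0,"ay":0,"az":0,"grip":1},{"x":0,"y":0,"z":-0.12,"ax":0,"ay":0,"az":0,"grip":1}]}}

```text
time: 13.7
tool_pos: [0.5704, 0.1276, 0.0898]
tcp_rot: [-0.0, -3.14, 0.0]
wrist_force: [0.8, 0.2, -2.9]
width: 0.699
grip_force: 49.5
```

Request:
{"fn": "step_arm", "kwargs": {"series": [{"x":0,"y":0,"z":0,"ax":0,"ay":0,"az":0,"grip":1},{"x":0,"y":0,"z":0,"ax":0,"ay":0,"az":0,"grip":1},{"x":0,"y":0,"z":0,"ax":0,"ay":0,"az":0,"grip":1},{"x":0,"y":0,"z":0,"ax":0,"ay":0,"az":0,"grip":1},{"x":0,"y":0,"z":0,"ax":0,"ay":0,"az":0,"grip":1}]}}

```text
time: 14.2
tool_pos: [0.5711, 0.1278, 0.0908]
tcp_rot: [0.0, 3.142, 0.0]
wrist_force: [-0.0, 0.5, -3.3]
width: 0.697
grip_force: 49.5
```

The middle tub reads about 3 N, so it is light. Setting it back where it stood.

Request:
{"fn": "step_arm", "kwargs": {"series": [{"x":0,"y":0,"z":0.03,"ax":0,"ay":0,"az":0,"grip":1},{"x":0,"y":0,"z":0.06,"ax":0,"ay":0,"az":0,"grip":1},{"x":0,"y":0,"z":0.085,"ax":0,"ay":0,"az":0,"grip":1},{"x":0,"y":0,"z":0.1,"ax":0,"ay":0,"az":0,"grip":1},{"x":0,"y":0,"z":0.108,"ax":0,"ay":0,"az":0,"grip":1},{"x":0,"y":0,"z":0.114,"ax":0,"ay":0,"az":0,"grip":1},{"x":0,"y":0,"z":0.118,"ax":0,"ay":0,"az":0,"grip":1},{"x":0,"y":0,"z":0.12,"ax":0,"ay":0,"az":0,"grip":1},{"x":0,"y":0,"z":0.12,"ax":0,"ay":0,"az":0,"grip":1},{"x":0,"y":0,"z":0.12,"ax":0,"ay":0,"az":0,"grip":1}]}}

```text
time: 15.2
tool_pos: [0.5709, 0.1277, 0.0328]
tcp_rot: [-0.0, -3.141, 0.0]
wrist_force: [-7.8, -2.1, 8.4]
width: 0.701
grip_force: 50.8
```

Request:
{"fn": "step_arm", "kwargs": {"series": [{"x":0,"y":0,"z":0,"ax":0,"ay":0,"az":0,"grip":0},{"x":0,"y":0,"z":0,"ax":0,"ay":0,"az":0,"grip":-1},{"x":0,"y":0,"z":0,"ax":0,"ay":0,"az":0,"grip":-1},{"x":0,"y":0,"z":0,"ax":0,"ay":0,"az":0,"grip":-1},{"x":0,"y":0,"z":-0.03,"ax":0,"ay":0,"az":0,"grip":-1},{"x":0,"y":0,"z":-0.08,"ax":0,"ay":0,"az":0,"grip":-1},{"x":0,"y":0,"z":-0.16,"ax":0,"ay":0,"az":0,"grip":-1},{"x":0,"y":0,"z":-0.25,"ax":0,"ay":0,"az":0,"grip":-1},{"x":0,"y":0,"z":-0.3,"ax":0,"ay":0,"az":0,"grip":-1},{"x":0,"y":0,"z":-0.3,"ax":0,"ay":0,"az":0,"grip":-1}]}}

```text
time: 16.2
tool_pos: [0.5751, 0.1285, 0.188]
tcp_rot: [0.0, 3.13, 0.003]
wrist_force: [1.0, 0.2, 0.2]
width: 0.998
grip_force: 0.0
```

```bash
python3 - <<'E'
from h import *
from workcell import bot
s=bot.read_state();print(s["tool_pos"],s["width"],go(s,.527,-.0165,.182,-9))
E
```

```text
[0.57505291 0.12851168 0.18796566] 0.9982454092063345 (array([ 0.096, -0.29 ,  0.01 ]), array([0.006, 0.021, 0.3  ]))
```

Request:
{"fn": "step_arm", "kwargs": {"series": [{"x":0.09,"y":-0.29,"z":0,"ax":0,"ay":0,"az":0.3,"grip":-1},{"x":0.09,"y":-0.29,"z":0,"ax":0,"ay":0,"az":0.3,"grip":-1},{"x":0.09,"y":-0.29,"z":0,"ax":0,"ay":0,"az":0.3,"grip":-1},{"x":0.09,"y":-0.29,"z":0,"ax":0,"ay":0,"az":0.3,"grip":-1},{"x":0.09,"y":-0.29,"z":0,"ax":0,"ay":0,"az":0.3,"grip":-1},{"x":0.09,"y":-0.29,"z":0,"ax":0,"ay":0,"az":0.3,"grip":-1}]}}

```text
time: 16.8
tool_pos: [0.5262, -0.0166, 0.1807]
tcp_rot: [-0.247, -3.132, -0.001]
wrist_force: [0.0, 0.8, -0.1]
width: 1.0
grip_force: 0.0
```

```bash
python3 - <<'E'
from h import *
from workcell import bot,imaging
s=bot.read_state();print(s["tool_pos"],go(s,.527,-.0165,.03,-9))
c=imaging.read_camera("wrist");np.savez("w5.npz",**c);cv2.imwrite("pics/w5.png",c["img"][:,:,::-1])
E
```

```text
[ 0.52615157 -0.01661626  0.1806643 ] (array([-0.002,  0.   ,  0.301]), array([ 0.001, -0.   , -0.001]))
```

View pics/w5.png

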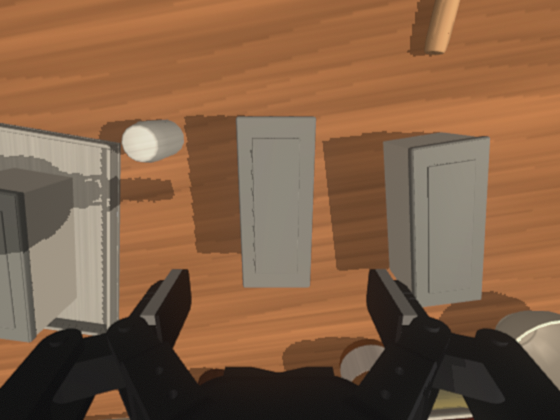

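The right tub's lid is centred between the fingers, at (237-316, 117-288). The shaker at (152,140) is clear, and the heavy tub stands in the tray at left. Descending.

Request:
{"fn": "step_arm", "kwargs": {"series": [{"x":-0.002,"y":0,"z":0.09,"ax":0,"ay":0,"az":0,"grip":-1},{"x":-0.002,"y":0,"z":0.16,"ax":0,"ay":0,"az":0,"grip":-1},{"x":-0.002,"y":0,"z":0.21,"ax":0,"ay":0,"az":0,"grip":-1},{"x":-0.002,"y":0,"z":0.25,"ax":0,"ay":0,"az":0,"grip":-1},{"x":-0.002,"y":0,"z":0.28,"ax":0,"ay":0,"az":0,"grip":-1},{"x":-0.002,"y":0,"z":0.3,"ax":0,"ay":0,"az":0,"grip":-1},{"x":-0.002,"y":0,"z":0.3,"ax":0,"ay":0,"az":0,"grip":-1}]}}

```text
time: 17.55
tool_pos: [0.5262, -0.0167, 0.0295]
tcp_rot: [-0.245, -3.129, -0.0]
wrist_force: [-0.1, -0.3, -0.1]
width: 1.002
grip_force: 0.0
```

Request:
{"fn": "step_arm", "kwargs": {"series": [{"x":0,"y":0,"z":0,"ax":0,"ay":0,"az":0,"grip":1},{"x":0,"y":0,"z":0,"ax":0,"ay":0,"az":0,"grip":1},{"x":0,"y":0,"z":0,"ax":0,"ay":0,"az":0,"grip":1},{"x":0,"y":0,"z":0,"ax":0,"ay":0,"az":0,"grip":1},{"x":0,"y":0,"z":0,"ax":0,"ay":0,"az":0,"grip":1},{"x":0,"y":0,"z":0,"ax":0,"ay":0,"az":0,"grip":1},{"x":0,"y":0,"z":0,"ax":0,"ay":0,"az":0,"grip":1}]}}

```text
time: 18.25
tool_pos: [0.5285, -0.0176, 0.0323]
tcp_rot: [0.247, 3.129, -0.0]
wrist_force: [0.1, -0.1, 5.7]
width: 0.696
grip_force: 50.5
```

Request:
{"fn": "step_arm", "kwargs": {"series": [{"x":0,"y":0,"z":-0.03,"ax":0,"ay":0,"az":0,"grip":1},{"x":0,"y":0,"z":-0.06,"ax":0,"ay":0,"az":0,"grip":1},{"x":0,"y":0,"z":-0.09,"ax":0,"ay":0,"az":0,"grip":1},{"x":0,"y":0,"z":-0.12,"ax":0,"ay":0,"az":0,"grip":1},{"x":0,"y":0,"z":-0.12,"ax":0,"ay":0,"az":0,"grip":1},{"x":0,"y":0,"z":-0.12,"ax":0,"ay":0,"az":0,"grip":1},{"x":0,"y":0,"z":-0.12,"ax":0,"ay":0,"az":0,"grip":1},{"x":0,"y":0,"z":-0.12,"ax":0,"ay":0,"az":0,"grip":1},{"x":0,"y":0,"z":-0.12,"ax":0,"ay":0,"az":0,"grip":1}]}}

```text
time: 19.15
tool_pos: [0.5263, -0.0173, 0.0899]
tcp_rot: [-0.247, -3.13, -0.0]
wrist_force: [-0.3, -0.1, -2.9]
width: 0.695
grip_force: 49.8
```

Request:
{"fn": "step_arm", "kwargs": {"series": [{"x":0,"y":0,"z":0,"ax":0,"ay":0,"az":0,"grip":1},{"x":0,"y":0,"z":0,"ax":0,"ay":0,"az":0,"grip":1},{"x":0,"y":0,"z":0,"ax":0,"ay":0,"az":0,"grip":1},{"x":0,"y":0,"z":0,"ax":0,"ay":0,"az":0,"grip":1},{"x":0,"y":0,"z":0,"ax":0,"ay":0,"az":0,"grip":1}]}}

```text
time: 19.65
tool_pos: [0.5271, -0.0174, 0.0908]
tcp_rot: [0.247, 3.132, 0.0]
wrist_force: [0.4, 0.4, -2.5]
width: 0.699
grip_force: 49.8
```

Request:
{"fn": "step_arm", "kwargs": {"series": [{"x":0,"y":0,"z":0.03,"ax":0,"ay":0,"az":0,"grip":1},{"x":0,"y":0,"z":0.06,"ax":0,"ay":0,"az":0,"grip":1},{"x":0,"y":0,"z":0.085,"ax":0,"ay":0,"az":0,"grip":1},{"x":0,"y":0,"z":0.1,"ax":0,"ay":0,"az":0,"grip":1},{"x":0,"y":0,"z":0.108,"ax":0,"ay":0,"az":0,"grip":1},{"x":0,"y":0,"z":0.114,"ax":0,"ay":0,"az":0,"grip":1},{"x":0,"y":0,"z":0.118,"ax":0,"ay":0,"az":0,"grip":1},{"x":0,"y":0,"z":0.12,"ax":0,"ay":0,"az":0,"grip":1},{"x":0,"y":0,"z":0.12,"ax":0,"ay":0,"az":0,"grip":1},{"x":0,"y":0,"z":0.12,"ax":0,"ay":0,"az":0,"grip":1}]}}

```text
time: 20.65
tool_pos: [0.527, -0.0174, 0.0323]
tcp_rot: [-0.247, -3.132, 0.0]
wrist_force: [-5.4, 0.9, 6.3]
width: 0.695
grip_force: 50.9
```

The right tub is light too, at 2.5 N, and is back on the counter. Releasing, rising, and checking.

Request:
{"fn": "step_arm", "kwargs": {"series": [{"x":0,"y":0,"z":0,"ax":0,"ay":0,"az":0,"grip":0},{"x":0,"y":0,"z":0,"ax":0,"ay":0,"az":0,"grip":-1},{"x":0,"y":0,"z":0,"ax":0,"ay":0,"az":0,"grip":-1},{"x":0,"y":0,"z":0,"ax":0,"ay":0,"az":0,"grip":-1},{"x":0,"y":0,"z":-0.03,"ax":0,"ay":0,"az":0,"grip":-1},{"x":0,"y":0,"z":-0.08,"ax":0,"ay":0,"az":0,"grip":-1},{"x":0,"y":0,"z":-0.16,"ax":0,"ay":0,"az":0,"grip":-1},{"x":0,"y":0,"z":-0.25,"ax":0,"ay":0,"az":0,"grip":-1},{"x":0,"y":0,"z":-0.34,"ax":0,"ay":0,"az":0,"grip":-1},{"x":0,"y":0,"z":-0.4,"ax":0,"ay":0,"az":0,"grip":-1},{"x":0,"y":0,"z":-0.4,"ax":0,"ay":0,"az":0,"grip":-1}]}}

```text
time: 21.75
tool_pos: [0.5309, -0.0177, 0.2385]
tcp_rot: [0.246, 3.119, -0.0]
wrist_force: [0.6, -0.3, -0.5]
width: 0.998
grip_force: 0.0
```

```bash
python3 - <<'E'
from h import *
from workcell import bot,imaging
s=bot.read_state();print(s["tool_pos"],s["width"],s["wrist_force"])
c=imaging.read_camera("side");cv2.imwrite("pics/end.png",c["img"][:,:,::-1])
E
```

```text
[ 0.53090502 -0.01768163  0.23853088] 0.9975835482669032 [ 0.56279584 -0.2547876  -0.54777205]
```

View pics/end.png

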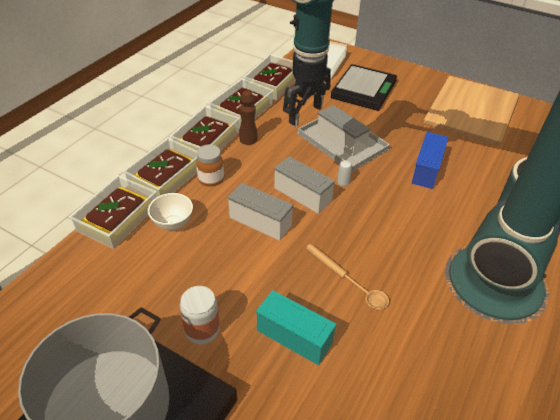

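The heavy tub stands inside the tray at about (343,130). The light tubs are back at (260,210) and (304,183), and everything else is undisturbed.

```bash
python3 -c "
from workcell import bot
print(bot.finish_job())"
```

```text
the job is handed in; nothing more can be done
None
```

The left tub is the heavy one (about 7 N, against 2.5–3 N for the others); it stands in the tray near its middle, the two light tubs are back where they stood, and the job is handed in at about 22 s, though no verdict was returned.

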